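# Refit the filter lid of the bag sealer

### The arm

A 6-joint arm with a two-finger parallel gripper is mounted at the origin on the work surface. World frame = base frame: x ahead of the robot, y to its left, z up, the work surface at z = 0. Lengths are in m, angles in rad, forces in N, time in s.
With the tool pointing down it reaches from about 0.35 to 0.775 m from the base axis. Payload 7.3 kg.
Tool frame: the origin (TCP) lies between the finger pads; the fingertips stand robot.tcp_to_tips ahead of it and the grasp point (between the pads) lies 2 mm behind it (robot.tcp_to_tips is the distance from the TCP to the fingertips, in m); y points along the fingers, x is the direction in which the jaws open and shut, and the axes are right-handed (so a half turn about y gives the same grasp; the last joint's range is limited). The gripper opens to 92 mm and grips with 3 to 60 N. Pads are 19 mm wide; open, the fingers measure 130 mm over their backs; the gripper's body (75 mm by 190 mm) begins 47 mm behind the grasp point.
Start: joints at [1.201, 0.342, 1.524, -0, 1.275, -0.146], TCP at [0.116, 0.512, 0.244] pointing down, gripper open.
Joint ranges: [-2.53, 2.53], [-0.77, 2.02], [0.04, 2.7], [-1, 4.14], [0.28, 2.66], [-3.11, 3.11]. Speed limits (rad/s): [2.57, 2.57, 3.14, 3.14, 3.14, 3.14].

### API

Orientations are given as [roll, pitch, yaw] about the fixed x, y, z axes, in that order (R = Rz(yaw) Ry(pitch) Rx(roll)).
In Python, from cell import status, read_camera, get_calibration, robot gives the robot as it stands.
- The arm moves only by the shell command python3 -m creep 'ROWS' [FORCE]. ROWS is JSON, a list of rows, each an object of numbers: "dx", "dy", "dz": the shift along the tool's x, y, z in m; "rx", "ry", "rz": the turn, a rotation vector about the tool's x, y, z in rad; "gripper": the opening, from 0 (shut) to 1 (fully open). A call has 1 to 20 rows; each row is the pose to reach, as a shift and turn from the pose commanded when the call began, along the tool's axes at that moment; what a row does not reach only later rows make up. A row lasts 1/8 s, in which the tool goes at most 62.5 mm and 10.7 degrees, less where a joint would pass 70% of its speed; a pose out of reach is approached as far as the arm can. A call with a gripper value outside its range is refused whole. The fingers move at their own pace and stop on an object; FORCE is the grip in N (left out, the last holds). Time passes only in rows, so rows that repeat a pose let the fingers close. It gives the time, the measured TCP pose, the force and the opening at its end, in the units of the state.
- status.observe(): the state, without advancing time (a new reading comes with each control period).
- read_camera(name): name is "scene" or "top" or "wrist"; returns (picture, depth): 384x512x3 uint8, red, green, blue; 384x512 float32, m along the optical axis (not along the pixel's ray), 0 where there is no reading.
- get_calibration(name): a dict with "fx", "fy", "cx", "cy" (pixels), "xyz" and "rotation" of the camera in the world; the wrist camera has in their place "mount" (4x4, takes a point from camera to tool coordinates, whose origin is the TCP and whose axes are the tool frame's). Camera axes: x right, y down, z forward; pixel columns grow to the right and rows downward; lengths in m; the calibration is good to about 2 mm. A picture is of the moment at which its call begins: read the wrist's pose just before it. get_calibration takes no time and is no camera call.
- robot.hand_in(): hands the job in, once; it reports no verdict.
The state is a dict: "time": time; "qpos": joint angles; "qvel": joint speeds; "joint_efforts": joint torques, N m; "tool_pos": TCP position; "tool_rot": TCP orientation; "contact_force": force on the tool from outside, world axes, zero at the start; "torque": the same for the moment, N m; "opening": finger opening in m.
Only numpy, scipy, OpenCV 4.12 (cv2) and the standard library are available. Lean on these libraries where they do the work, as an engineer would, in place of code of your own. Each camera call takes 0.05 s, during which the arm holds its last target.

### The job

Put the filter lid back on the bag sealer: hook its lip under the ledge with the lid tilted, then swing it down and press until it has gone under the roller catch and lies fully home, flat in its seat. Be gentle: its thin sheet metal bends easily, so never force the lid against the machine (a few newtons will do, 20 N bends it), and let go at the end; leave the scraper, tape roll, loaf tin and bowl where they are.

Things in the scene. Friction and masses are not known exactly. Their poses are not given: they have to be found in the camera images.
- sealer: Fixed bag sealer: metal box 280 (x) x 300 (y) mm, deck 82 mm above the table. x points to the roller catch (roughly away from the robot), z up; origin on the table under the filter opening's nominal middle. The steel seat in the opening (ledge, rests, catch) is screwed on through slots: up to 10 mm off nominal along the sealer's x, either way, and NOT in any measured pose: feel for it.
- seat_mid (a point): Nominal middle of the seat, 70 mm above the sealer's foot, the height where the lid's underside rests: on a bar at the far end (x 51 to 65 mm from here) and two pads near the ledge (x -62 to -50, |y| 48 to 58). Side walls at y = +-58, far wall face at x = 66.5, its top 12 mm above this point. Axes as the sealer's. The true seat is shifted up to 10 mm in x.
- ledge (a point): Nominal middle of the ledge's lower front edge (seat_mid x -66.5, z +8 mm). Ledge: fixed strip 116 mm long in y, 5 mm thick (z 0 to +5 from here), its edge faces the sealer's +x. Hollow beneath, 30 mm down and 22 mm back. Between ledge edge and far wall are 133 mm. Axes as the sealer's. The true one is shifted up to 10 mm in x, like the seat.
- catch_axis (a point): Nominal axis of the roller catch beyond the seat's far wall (seat_mid x 68.5, z 17.5 mm): white roller, radius 8, 34 mm long in y, sprung, gives way to +x by up to 9 mm (1.6 N at first, 0.4 N per mm more). The lid's far edge must be pressed down past it: about 2 to 6 N at that edge, least when the lid is kept up against the ledge. Shifted like the seat.
- lid: Loose steel filter lid, 0.25 to 0.5 kg, lying flat, right way up. Plate 130 (x) x 110 (y) x 12 mm, origin at the middle of its underside, z up. LIP: tongue 5 mm thick, flush with the underside, 70 mm wide, sticking 14 mm out of the -x edge. Seated: flat, axes along the sealer's, lip under the ledge, top flush with the deck. 144 mm long with lip, so it goes in only tilted, lip low and first, about 20 degrees.
- lid_lip (a point): Middle of the tip of the lid's lip (lid x -79, y 0, z 2.5 mm), axes as the lid's
- lid_grip (a point): Grasp point in the black fin on the lid (lid x 15, y 0, z 36 mm). Fin: 12 mm thick in x, 70 mm long in y, standing on the plate from z 12 to 48 mm; pinch it across its thickness, from above. Axes as the lid's
- scraper: Bystander, leave alone: bench scraper with wooden grip, 110 mm wide, lying flat; origin under its middle
- tape: Bystander, leave alone: roll of tape, 72 mm across, 24 mm high, lying on the sealer's deck; origin under its middle
- tin: Bystander, leave alone: empty loaf tin, 220 x 110 x 65 mm; origin under its middle
- bowl: Bystander, leave alone: steel bowl, 150 mm across, 70 mm high; origin under its middle
Not all that is in view belongs to the job. Leave any green look-alike of the lid alone.

How it is judged:
On the way:
1. the lid's lip is hooked in under the ledge with the lid still tilted (x of lid_lip in the frame of sealer between -0.105 and -0.06 m and z of lid_lip in the frame of sealer below 0.078 m and y of lid_lip in the frame of sealer between -0.01 and 0.01 m and angle between lid's own z axis and vertical above 0.08 rad), for 0.1 s.
At the end, for the whole second after the job is handed in: The lid lies at rest in the sealer's seat: underside 70 mm (+-2.5) above the sealer's foot, flat within 0.03 rad, its middle within 13 mm in x and 5 mm in y of the nominal middle of the opening, lip on the ledge side, released (z of lid in the frame of sealer between 0.0675 and 0.0725 m and angle between lid's own z axis and vertical below 0.03 rad and x of lid in the frame of sealer between -0.013 and 0.013 m and y of lid in the frame of sealer between -0.005 and 0.005 m and x of lid_lip in the frame of sealer below -0.05 m and linear speed of lid below 0.02 m/s); the robot touches nothing.
It fails at once if the lid is pressed or knocked against the sealer with more than 20 N (contact force between lid and sealer above 20 N).
It fails at once if the robot itself presses on the sealer with more than 25 N (contact force between any of the fingers, the arm and sealer above 25 N).
It fails at once if the scraper, tape roll, tin or bowl is moved by more than 30 mm (distance of any of scraper, tape, tin, bowl from where it was at the start of the episode above 0.03 m).
It also fails if it takes over 59 s, if anything falls off the work surface, if the arm or the gripper's body presses on something with over 40 N, if the wrist force passes 120 N, or if a joint passes its speed limit or range.

## Working session

There is one attempt and no reset: what is moved stays moved. The work goes in short steps, Python scripts to look and compute and a shell command to move; the robot and the scene stay as the last step left them, time stands still between calls to the robot, and variables do not carry over. Pictures are saved under pics/ and viewed, and the job is handed in when it is done.

```bash
ls; mkdir -p pics; python3 - <<'E'
from cell import status, read_camera, get_calibration, robot
import cv2,numpy as np
s=status.observe();print(s); print(robot.tcp_to_tips)
for n in ["scene","top"]:
    p,d=read_camera(n); cv2.imwrite(f"pics/{n}0.png",cv2.cvtColor(p,cv2.COLOR_RGB2BGR)); np.savez(f"{n}0.npz",p=p,d=d)
    print(n,get_calibration(n))
print(get_calibration("wrist"))
E
```

```text
pics
{'time': 0.0, 'qpos': array([ 1.20099499e+00,  3.42729606e-01,  1.52496530e+00, -2.39692085e-05,
        1.27536538e+00, -1.45982905e-01]), 'qvel': array([ 0.0005337 , -0.00225642,  0.00250188, -0.00093695, -0.00047247,
        0.00011871]), 'joint_efforts': array([-1.29285399e-04, -4.31224573e+01, -2.44227809e+01,  7.17479177e-02,
        5.58750762e-02, -1.09180442e-04]), 'tool_pos': array([0.11637487, 0.51158127, 0.2430594 ]), 'tool_rot': array([-1.57060551e+00,  1.45535180e-03,  1.34698502e+00]), 'contact_force': array([-0.43405963, -0.78808113, -0.24775458]), 'torque': array([ 0.00184809, -0.00311181,  0.00588272]), 'opening': 0.09186654909282058}
0.017
scene {'fx': 455.63510233399074, 'fy': 455.63510233399074, 'cx': 252.33149678871575, 'cy': 188.50600558118424, 'xyz': array([ 1.41746319, -0.46997367,  0.90769685]), 'rotation': array([-2.25868988, -0.02123306,  1.10520211])}
top {'fx': 461.59227532222457, 'fy': 461.59227532222457, 'cx': 257.6181121597013, 'cy': 193.2102805353366, 'xyz': array([0.42234387, 0.00856129, 1.50197852]), 'rotation': array([-3.0956535 , -0.00564494, -1.54296364])}
{'fx': 331.2619100722489, 'fy': 331.2619100722489, 'cx': 252.12150999487176, 'cy': 191.0228286412755, 'mount': array([[ 9.99998797e-01, -1.39430250e-03,  6.79159028e-04,
        -4.28817871e-04],
       [-1.06954605e-03, -3.02863691e-01,  9.53033284e-01,
        -1.39883253e-01],
       [-1.12312409e-03, -9.53032865e-01, -3.02864818e-01,
         8.31495357e-02],
       [ 0.00000000e+00,  0.00000000e+00,  0.00000000e+00,
         1.00000000e+00]])}
```

View pics/scene0.png

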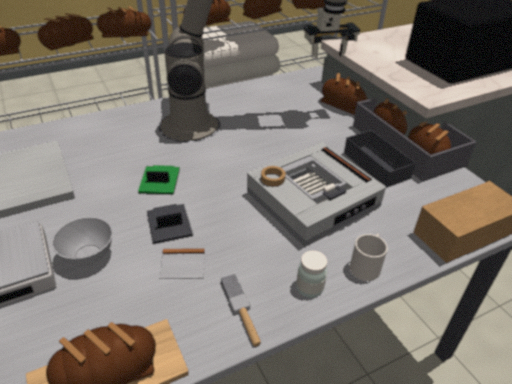

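View pics/top0.png

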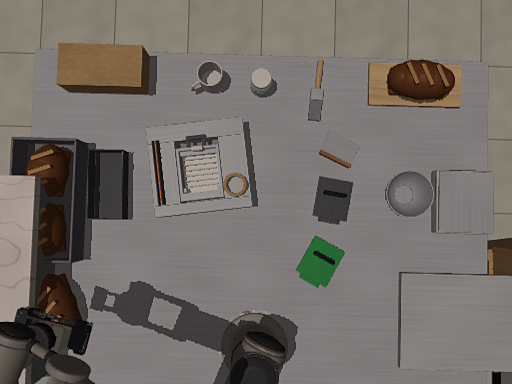

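The scene picture shows the sealer at (315,190) and a grey lid at (170,222). There is a green look-alike at (160,180). In the top picture the sealer is at (202,167), the grey lid at (333,200) and the green decoy at (320,261). The other flat grey thing is the scraper blade at (340,148). I choose the grey lid and will check it in a close crop.

```bash
python3 - <<'E'
import cv2,numpy as np
p=cv2.imread("pics/top0.png")
a=cv2.resize(p[165:235,300:370],None,fx=8,fy=8,interpolation=cv2.INTER_CUBIC)
b=cv2.resize(p[110:222,140:262],None,fx=6,fy=6,interpolation=cv2.INTER_CUBIC)[:600]
cv2.imwrite("pics/lidcrop.png",a);cv2.imwrite("pics/sealcrop.png",cv2.resize(p[112:222,140:262],None,fx=5.4,fy=5.4,interpolation=cv2.INTER_CUBIC))
E
```

```text
(no output)
```

View pics/lidcrop.png

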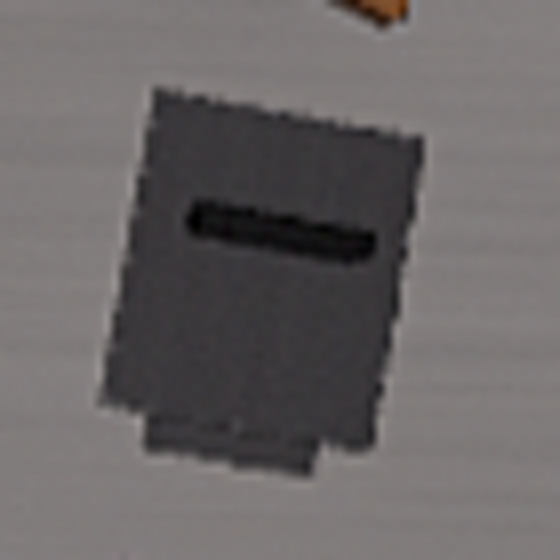

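View pics/sealcrop.png

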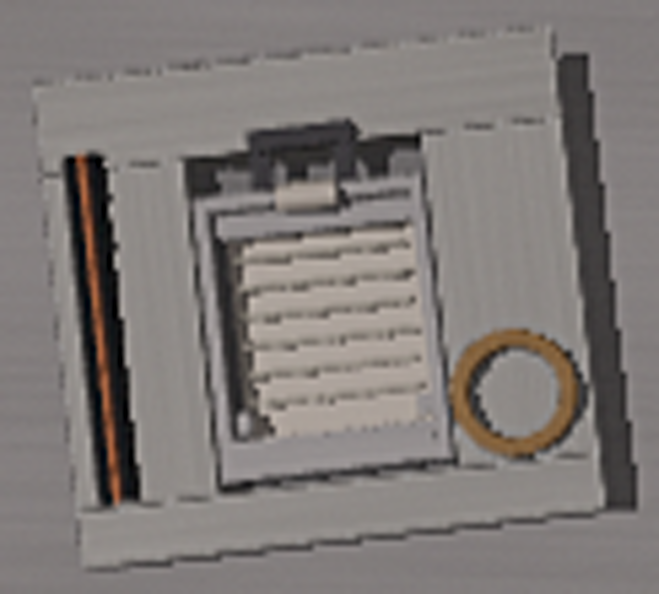

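```bash
cat > h.py <<'E'
import numpy as np,cv2
from scipy.spatial.transform import Rotation as R
from cell import status, read_camera, get_calibration, robot
def cam(name,s=None):
    c=get_calibration(name)
    if name=="wrist":
        T=np.eye(4);T[:3,:3]=R.from_euler('xyz',s['tool_rot']).as_matrix();T[:3,3]=s['tool_pos'];M=T@c['mount'];return c,M[:3,:3],M[:3,3]
    return c,R.from_euler('xyz',c['rotation']).as_matrix(),np.array(c['xyz'])
def onplane(C,uv,z):
    c,Rm,t=C; uv=np.atleast_2d(uv).astype(float)
    r=np.c_[(uv[:,0]-c['fx']*0-c['cx'])/c['fx'],(uv[:,1]-c['cy'])/c['fy'],np.ones(len(uv))]@Rm.T
    return t+r*((z-t[2])/r[:,2])[:,None]
def cloud(C,d):
    c,Rm,t=C; v,u=np.mgrid[:d.shape[0],:d.shape[1]]
    P=np.stack([(u-c['cx'])/c['fx']*d,(v-c['cy'])/c['fy']*d,d],-1)
    return P@Rm.T+t
def proj(C,P):
    c,Rm,t=C; q=(np.atleast_2d(P)-t)@Rm; return np.c_[q[:,0]/q[:,2]*c['fx']+c['cx'],q[:,1]/q[:,2]*c['fy']+c['cy']]
E
python3 - <<'E'
from h import *
C=cam("top");z=np.load("top0.npz");W=cloud(C,z['d'])
def f(l,s,o): return (np.array(l)+.5)/s-.5+o
L=onplane(C,f([(155,90),(425,135),(375,450),(100,403)],8,np.array([300,165])),.012)
print("lid",L.round(4),L.mean(0)); 
for a,b in [(0,1),(1,2),(2,3),(3,0)]: print(np.linalg.norm(L[a]-L[b]).round(4),np.degrees(np.arctan2(*(L[b]-L[a])[1::-1])).round(2))
F=onplane(C,f([(200,217),(365,243)],8,np.array([300,165])),.048);print("fin",F,F.mean(0),np.degrees(np.arctan2(*(F[1]-F[0])[1::-1])))
S=onplane(C,f([(33,87),(553,28),(606,508),(85,567)],5.4,np.array([140,112])),.082)
print("seal",S.round(4),S.mean(0))
for a,b in [(0,1),(1,2),(2,3),(3,0)]: print(np.linalg.norm(S[a]-S[b]).round(4),np.degrees(np.arctan2(*(S[b]-S[a])[1::-1])).round(2))
O=onplane(C,f([(183,160),(420,132),(455,460),(220,490)],5.4,np.array([140,112])),.082)
print("open",O.round(4),O.mean(0))
for a,b in [(0,1),(1,2),(2,3),(3,0)]: print(np.linalg.norm(O[a]-O[b]).round(4),np.degrees(np.arctan2(*(O[b]-O[a])[1::-1])).round(2))
print("heights: lid",np.nanmedian(W[205:215,320:340,2]),"deck",np.median(W[140:190,228:236,2]),"table",np.median(W[240:260,200:280,2]))
E
```

```text
lid [[ 0.553  -0.1949  0.012 ]
 [ 0.5379 -0.3047  0.012 ]
 [ 0.41   -0.2868  0.012 ]
 [ 0.4258 -0.1755  0.012 ]] [ 0.48167641 -0.24048931  0.012     ]
0.1108 -97.87
0.1291 172.06
0.1125 81.9
0.1287 -8.69
fin [[ 0.50013391 -0.20886989  0.048     ]
 [ 0.4916973  -0.27421129  0.048     ]] [ 0.4959156  -0.24154059  0.048     ] -97.35708847176042
seal [[0.681  0.3543 0.082 ]
 [0.7238 0.0574 0.082 ]
 [0.449  0.0191 0.082 ]
 [0.4072 0.3141 0.082 ]] [0.56523759 0.18624518 0.082     ]
0.3 -81.81
0.2774 -172.07
0.2979 98.06
0.2767 8.35
open [[0.6414 0.2669 0.082 ]
 [0.6614 0.1318 0.082 ]
 [0.4739 0.1059 0.082 ]
 [0.4531 0.2391 0.082 ]] [0.55745512 0.18593815 0.082     ]
0.1366 -81.56
0.1893 -172.13
0.1348 98.89
0.1904 8.42
heights: lid 0.01138152763513911 deck 0.08234009483803428 table -0.00037387903311070225
```

Checks: the lid edges measure 110.8 × 129 mm against the 110 × 130 given, and the box 300 × 277 mm against 300 × 280. The heights agree, and the lip points towards the robot (-x), so the grey plate with the tongue is the lid. Next I look at the seat close up with the wrist camera.

```bash
cat >> h.py <<'E'
def delta(pos,rot,s=None):
    s=s or status.observe(); R0=R.from_euler('xyz',s['tool_rot']); 
    d=R0.inv().apply(np.array(pos)-s['tool_pos']); rv=(R0.inv()*R.from_euler('xyz',rot)).as_rotvec()
    print("d",d.round(4),"rv",rv.round(4)); return d,rv
def down(yaw,tilt=0):  # tilt>0: lip(-x) low
    return (R.from_euler('z',yaw)*R.from_euler('y',-tilt)*R.from_euler('x',-np.pi/2)).as_euler('xyz')
E
python3 - <<'E'
from h import *
delta([.55,.186,.27],down(np.radians(8.2)))
E
```

```text
d [-0.2213 -0.0267 -0.4951] rv [ 7.0000e-04  1.2039e+00 -1.3000e-03]
```

```bash
python3 -m creep '[{"dx":-0.2213,"dy":-0.0267,"dz":-0.4951,"ry":1.2039},{"dx":-0.2213,"dy":-0.0267,"dz":-0.4951,"ry":1.2039},{"dx":-0.2213,"dy":-0.0267,"dz":-0.4951,"ry":1.2039},{"dx":-0.2213,"dy":-0.0267,"dz":-0.4951,"ry":1.2039},{"dx":-0.2213,"dy":-0.0267,"dz":-0.4951,"ry":1.2039},{"dx":-0.2213,"dy":-0.0267,"dz":-0.4951,"ry":1.2039},{"dx":-0.2213,"dy":-0.0267,"dz":-0.4951,"ry":1.2039},{"dx":-0.2213,"dy":-0.0267,"dz":-0.4951,"ry":1.2039},{"dx":-0.2213,"dy":-0.0267,"dz":-0.4951,"ry":1.2039},{"dx":-0.2213,"dy":-0.0267,"dz":-0.4951,"ry":1.2039},{"dx":-0.2213,"dy":-0.0267,"dz":-0.4951,"ry":1.2039},{"dx":-0.2213,"dy":-0.0267,"dz":-0.4951,"ry":1.2039}]'
python3 - <<'E'
from h import *
s=status.observe();p,d=read_camera("wrist");np.savez("w1.npz",p=p,d=d,pos=s['tool_pos'],rot=s['tool_rot'])
print(s['tool_pos'],s['tool_rot'],s['contact_force'])
cv2.imwrite("pics/w1.png",cv2.resize(cv2.cvtColor(p,cv2.COLOR_RGB2BGR),(768,576),interpolation=cv2.INTER_CUBIC))
E
```

```text
[0.1163869  0.51159497 0.24312396] [-1.57062037e+00  1.34274656e-03  1.34701540e+00] [-0.03777231 -0.25361722 -0.22741142]invalid input at $[0]: expected keys dx, dy, dz, rx, ry, rz, gripper
```

View pics/w1.png

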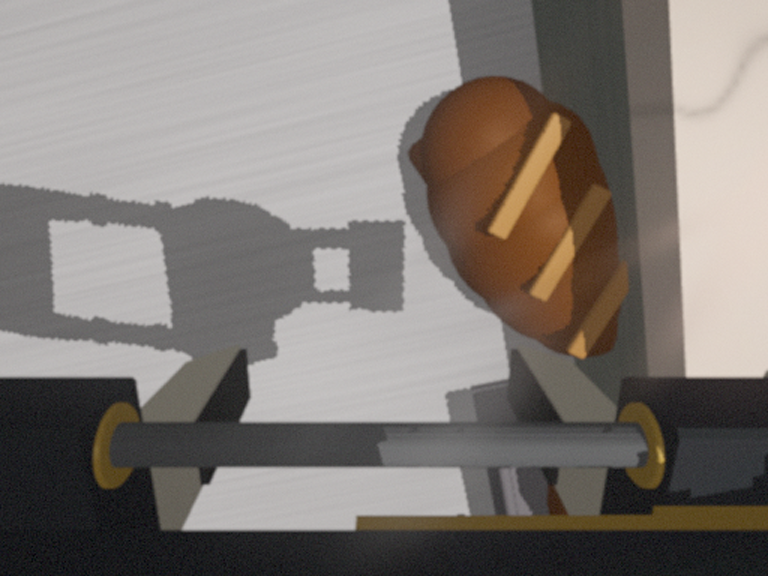

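The call was refused because every row needs all seven keys, and nothing moved. The picture shows only the table and a loaf near the start pose. I'll retry with full rows.

```bash
python3 -m creep '[{"dx":-0.221,"dy":-0.027,"dz":-0.495,"rx":0,"ry":1.204,"rz":0,"gripper":1},{"dx":-0.221,"dy":-0.027,"dz":-0.495,"rx":0,"ry":1.204,"rz":0,"gripper":1},{"dx":-0.221,"dy":-0.027,"dz":-0.495,"rx":0,"ry":1.204,"rz":0,"gripper":1},{"dx":-0.221,"dy":-0.027,"dz":-0.495,"rx":0,"ry":1.204,"rz":0,"gripper":1},{"dx":-0.221,"dy":-0.027,"dz":-0.495,"rx":0,"ry":1.204,"rz":0,"gripper":1},{"dx":-0.221,"dy":-0.027,"dz":-0.495,"rx":0,"ry":1.204,"rz":0,"gripper":1},{"dx":-0.221,"dy":-0.027,"dz":-0.495,"rx":0,"ry":1.204,"rz":0,"gripper":1},{"dx":-0.221,"dy":-0.027,"dz":-0.495,"rx":0,"ry":1.204,"rz":0,"gripper":1},{"dx":-0.221,"dy":-0.027,"dz":-0.495,"rx":0,"ry":1.204,"rz":0,"gripper":1},{"dx":-0.221,"dy":-0.027,"dz":-0.495,"rx":0,"ry":1.204,"rz":0,"gripper":1},{"dx":-0.221,"dy":-0.027,"dz":-0.495,"rx":0,"ry":1.204,"rz":0,"gripper":1}]'
python3 - <<'E'
from h import *
s=status.observe();p,d=read_camera("wrist");np.savez("w2.npz",p=p,d=d,pos=s['tool_pos'],rot=s['tool_rot'])
print(s['time'],s['tool_pos'],s['tool_rot'],s['contact_force'])
cv2.imwrite("pics/w2.png",cv2.resize(cv2.cvtColor(p,cv2.COLOR_RGB2BGR),(768,576),interpolation=cv2.INTER_CUBIC))
E
```

```text
time: 1.52
tool_pos: [0.5495, 0.1868, 0.2702]
tool_rot: [-1.57, 0.001, 0.143]
contact_force: [0.6, 0.4, -0.1]
opening: 0.0918
1.525 [0.54948212 0.18682315 0.27021389] [-1.57036675e+00  1.40458082e-03  1.42820786e-01] [ 0.6125579   0.39173886 -0.09055644]
```

View pics/w2.png

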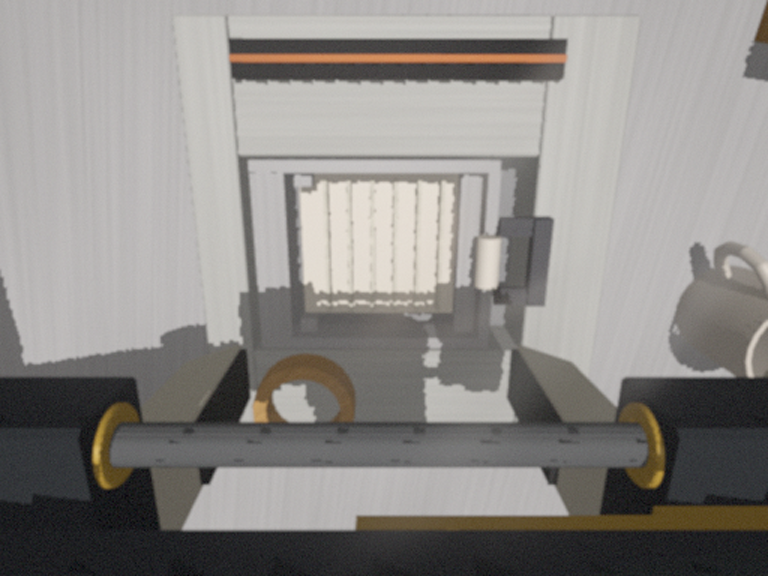

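The picture shows the opening from above. The ledge strip is on the left at about x=270 px, the roller is at (488,262), the tape roll at (304,392), and the box's left edge is at about (180..210, 20..340). I use depth profiles in the sealer frame to pin the edges.

```bash
python3 - <<'E'
from h import *
w=np.load("w2.npz");s={'tool_pos':w['pos'],'tool_rot':w['rot']}
C=cam("wrist",s);P=cloud(C,w['d'])
def ow(l,z): return onplane(C,np.array(l)/1.5-.17,z)
D=ow([(176,16),(637,16),(230,39),(566,39),(237,157),(540,157),(232,81),(546,81)],.082);print(D.round(4))
for a,b in [(0,1),(2,3),(4,5)]: print(np.linalg.norm(D[a]-D[b]),np.degrees(np.arctan2(*(D[b]-D[a])[1::-1])))
th=np.radians(8.2);c=np.array([.5575,.186]);Rz=np.array([[np.cos(th),-np.sin(th)],[np.sin(th),np.cos(th)]])
Q=P.copy();Q[...,:2]=(P[...,:2]-c)@Rz
np.save("Q2.npy",Q)
for y0 in (.0,.025,.053):
    m=(abs(Q[...,1]-y0)<.004)&(w['d']>0)&(abs(Q[...,0])<.16)&(Q[...,2]<.13)
    bins=np.round(Q[...,0][m]/.004).astype(int)
    print("y",y0,[(int(b*4),int(np.median(Q[...,2][m][bins==b])*1000)) for b in sorted(set(bins))])
for x0 in (-.075,-.055,.058,.04):
    m=(abs(Q[...,0]-x0)<.003)&(w['d']>0)&(abs(Q[...,1])<.17)&(Q[...,2]<.13)
    bins=np.round(Q[...,1][m]/.004).astype(int)
    print("x",x0,[(int(b*4),int(np.median(Q[...,2][m][bins==b])*1000)) for b in sorted(set(bins))])
E
```

```text
[[0.4093 0.3145 0.082 ]
 [0.6789 0.353  0.082 ]
 [0.4415 0.3067 0.082 ]
 [0.6405 0.3351 0.082 ]
 [0.4495 0.2387 0.082 ]
 [0.6414 0.2661 0.082 ]
 [0.444  0.2835 0.082 ]
 [0.6343 0.3106 0.082 ]]
0.2723331908817153 8.108429069999834
0.2010046673819616 8.110405076989435
0.19383942256802422 8.121382940998167
y 0.0 [(-132, 80), (-128, 80), (-124, 80), (-120, 81), (-116, 80), (-112, 80), (-108, 80), (-104, 80), (-100, 72), (-92, 82), (-88, 82), (-84, 81), (-80, 81), (-76, 80), (-72, 80), (-68, 31), (-64, 36), (-60, 37), (-56, 36), (-52, 36), (-48, 47), (-44, 36), (-40, 36), (-36, 36), (-32, 47), (-28, 37), (-24, 36), (-20, 36), (-16, 37), (-12, 42), (-8, 36), (-4, 36), (0, 36), (4, 46), (8, 36), (12, 36), (16, 36), (20, 46), (24, 37), (28, 36), (32, 36), (36, 44), (40, 42), (44, 37), (48, 60), (52, 69), (56, 69), (60, 92), (64, 94), (68, 93), (72, 91), (88, 30), (92, 83), (96, 62), (100, 91), (104, 91), (108, 81), (112, 80), (116, 81), (120, 80), (124, 80), (128, 80), (132, 81), (136, 80), (140, 80), (144, 81), (148, 80)]
y 0.025 [(-132, 80), (-128, 80), (-124, 80), (-120, 80), (-116, 80), 
[... 3785 characters left out ...]
80), (-104, 80), (-100, 80), (-96, 81), (-92, 80), (-88, 80), (-84, 81), (-80, 80), (-76, 80), (-72, 81), (-68, 79), (-64, 80), (-60, 68), (-56, 36), (-52, 36), (-48, 46), (-44, 42), (-40, 42), (-36, 36), (-32, 37), (-28, 42), (-24, 47), (-20, 37), (-16, 38), (-12, 43), (-8, 37), (-4, 38), (0, 46), (4, 37), (8, 46), (12, 42), (16, 42), (20, 37), (24, 42), (28, 42), (32, 47), (36, 41), (40, 41), (44, 42), (48, 37), (52, 37), (56, 81), (60, 80), (64, 80), (68, 81), (72, 80), (76, 81), (80, 80), (84, 81), (88, 81), (92, 80), (96, 80), (100, 81), (104, 81), (108, 81), (112, 81), (116, 87), (120, 87), (124, 89), (128, 87), (132, 86), (136, 81), (140, 81), (144, 81), (148, 81), (164, 0), (168, 0)]
```

```bash
python3 - <<'E'
from h import *
Q=np.load("Q2.npy");X,Y,Z=Q[...,0],Q[...,1],Q[...,2]
top=(Z>.0775)&(Z<.0845)
for a,b in [(-.045,-.03),(-.03,-.01),(-.01,.01),(.01,.03),(.03,.045)]:
    m=top&(X>a)&(X<b)
    print("y walls",np.sort(Y[m&(Y>0)])[:12:3].round(4),-np.sort(-Y[m&(Y<0)])[:12:3].round(4))
for a,b in [(-.045,-.03),(-.03,-.01),(-.01,.01),(.01,.03),(.03,.045)]:
    m=top&(Y>a)&(Y<b)
    print("ledge",-np.sort(-X[m&(X<-.03)])[:12:3].round(4),"far",np.sort(X[m&(X>.04)])[:12:3].round(4))
r=(Z>.087)&(Z<.098)&(abs(Y)<.03)&(X>.05)&(X<.08)
print("roller x",np.percentile(X[r],[2,50,98]),"y",np.percentile(Y[r],[2,50,98]),Z[r].max())
dk=(Z>.075)&(Z<.09)
m=dk&(Y>.13);print("box x",np.percentile(X[m],[.2,99.8]),"y",Y[dk].max())
E
```

```text
y walls [0.0575 0.0575 0.0576 0.0576] [-0.0581 -0.0583 -0.0584 -0.0585]
y walls [0.0574 0.0575 0.0575 0.0575] [-0.0582 -0.0583 -0.0585 -0.0586]
y walls [0.0574 0.0575 0.0575 0.0575] [-0.0574 -0.0583 -0.0584 -0.0585]
y walls [0.0574 0.0574 0.0575 0.0575] [-0.0582 -0.0585 -0.0586 -0.0587]
y walls [0.0574 0.0574 0.0575 0.0575] [-0.0582 -0.0586 -0.0587 -0.0588]
ledge [-0.0703 -0.0704 -0.0705 -0.0706] far [0.0623 0.0625 0.0625 0.0626]
ledge [-0.0702 -0.0704 -0.0705 -0.0705] far [0.0623 0.0624 0.0628 0.063 ]
ledge [-0.0702 -0.0704 -0.0704 -0.0705] far [0.0921 0.0924 0.0926 0.0926]
ledge [-0.0702 -0.0703 -0.0703 -0.0704] far [0.0582 0.0616 0.0624 0.0625]
ledge [-0.07   -0.0702 -0.0703 -0.0704] far [0.0623 0.0624 0.0625 0.0626]
roller x [0.05667442 0.06627588 0.07931179] y [-0.02851874  0.00071554  0.0274847 ] 0.0962853042883311
box x [-0.1309341   0.14667366] y 0.14941949828477966
```

The seat is clear in the depth data. In my trial frame the ledge edge is at x=-70.2 and the far wall at +62.4, which is 132.6 mm apart against the 133 given. The walls are at ±58. Next I go to the lid and look at it closely.

```bash
python3 - <<'E'
from h import *
delta([.497,-.242,.19],down(np.radians(-8)))
E
```

```text
d [-0.1131  0.0804 -0.4174] rv [-2.000e-04  2.835e-01 -1.100e-03]
```

```bash
python3 -m creep '[{"dx":-0.113,"dy":0.02,"dz":-0.417,"rx":0,"ry":0.283,"rz":-0.001,"gripper":1},{"dx":-0.113,"dy":0.02,"dz":-0.417,"rx":0,"ry":0.283,"rz":-0.001,"gripper":1},{"dx":-0.113,"dy":0.02,"dz":-0.417,"rx":0,"ry":0.283,"rz":-0.001,"gripper":1},{"dx":-0.113,"dy":0.02,"dz":-0.417,"rx":0,"ry":0.283,"rz":-0.001,"gripper":1},{"dx":-0.113,"dy":0.08,"dz":-0.417,"rx":0,"ry":0.283,"rz":-0.001,"gripper":1},{"dx":-0.113,"dy":0.08,"dz":-0.417,"rx":0,"ry":0.283,"rz":-0.001,"gripper":1},{"dx":-0.113,"dy":0.08,"dz":-0.417,"rx":0,"ry":0.283,"rz":-0.001,"gripper":1},{"dx":-0.113,"dy":0.08,"dz":-0.417,"rx":0,"ry":0.283,"rz":-0.001,"gripper":1},{"dx":-0.113,"dy":0.08,"dz":-0.417,"rx":0,"ry":0.283,"rz":-0.001,"gripper":1},{"dx":-0.113,"dy":0.08,"dz":-0.417,"rx":0,"ry":0.283,"rz":-0.001,"gripper":1}]'
python3 - <<'E'
from h import *
s=status.observe();p,d=read_camera("wrist");np.savez("w3.npz",p=p,d=d,pos=s['tool_pos'],rot=s['tool_rot'])
print(s['time'],s['tool_pos'],s['tool_rot'],s['contact_force'])
cv2.imwrite("pics/w3.png",cv2.resize(cv2.cvtColor(p,cv2.COLOR_RGB2BGR),(768,576),interpolation=cv2.INTER_CUBIC))
E
```

```text
time: 2.82
tool_pos: [0.4983, -0.2405, 0.1915]
tool_rot: [-1.571, -0.002, -0.138]
contact_force: [-0.1, 0.5, -0.8]
opening: 0.0917
2.825 [ 0.49830943 -0.24050396  0.19152957] [-1.57065178 -0.00210788 -0.13773444] [-0.09447771  0.47433286 -0.78234172]
```

View pics/w3.png

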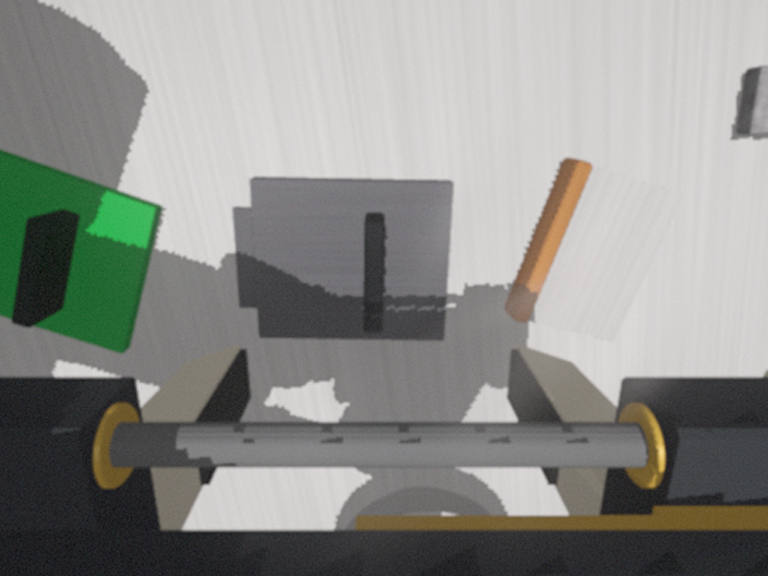

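The picture shows the grey lid with its corners at (252,177), (453,181), (444,339) and (259,337), the tongue on the left and the fin at (374,270). The green decoy is separate at (75,250).

```bash
python3 - <<'E'
from h import *
w=np.load("w3.npz");s={'tool_pos':w['pos'],'tool_rot':w['rot']};C=cam("wrist",s)
L=onplane(C,np.array([(252.5,177),(453,181),(444.5,339.5),(258.5,337.5)])/1.5-.17,.012)
for a,b in [(0,1),(1,2),(2,3),(3,0)]: print(np.linalg.norm(L[a]-L[b]).round(4),np.degrees(np.arctan2(*(L[b]-L[a])[1::-1])).round(2))
c=L.mean(0);print("centre",c)
P=cloud(C,w['d']);m=(P[...,2]>.042)&(P[...,2]<.053)&(np.linalg.norm(P[...,:2]-[.496,-.242],axis=-1)<.06)
# side-on: only top surface
q=P[m];print(m.sum(),q.mean(0)); r=cv2.minAreaRect(q[:,:2].astype(np.float32)*1000);print(r)
m=(P[...,2]>.008)&(P[...,2]<.016)&(np.linalg.norm(P[...,:2]-[.482,-.24],axis=-1)<.1);print(cv2.minAreaRect(P[m][:,:2].astype(np.float32)*1000),np.median(P[m][:,2]))
yaw=np.radians(-8);print("fin expected",c[:2]+.015*np.array([np.cos(yaw),np.sin(yaw)]))
E
```

```text
0.1265 -9.09
0.1087 -98.49
0.1296 171.32
0.1096 79.85
centre [ 0.4802546  -0.24033088  0.012     ]
985 [ 0.49487668 -0.24156893  0.04668915]
((494.86651611328125, -243.2781219482422), (69.04662322998047, 11.558662414550781), 81.59004974365234)
((479.5668029785156, -241.53868103027344), (110.22663116455078, 130.25270080566406), 81.06295776367188) 0.010919872098792832
fin expected [ 0.49510862 -0.24241847]
```

```bash
python3 - <<'E'
from h import *
delta([.495,-.2427,.034],down(np.radians(-8.6)))
E
```

```text
d [-0.0034  0.1576 -0.0025] rv [0.0001 0.0125 0.0022]
```

```bash
python3 -m creep '[{"dx":-0.0034,"dy":0.05,"dz":-0.0025,"rx":0,"ry":0.0125,"rz":0.002,"gripper":1},{"dx":-0.0034,"dy":0.1,"dz":-0.0025,"rx":0,"ry":0.0125,"rz":0.002,"gripper":1},{"dx":-0.0034,"dy":0.14,"dz":-0.0025,"rx":0,"ry":0.0125,"rz":0.002,"gripper":1},{"dx":-0.0034,"dy":0.155,"dz":-0.0025,"rx":0,"ry":0.0125,"rz":0.002,"gripper":1},{"dx":-0.0034,"dy":0.1576,"dz":-0.0025,"rx":0,"ry":0.0125,"rz":0.002,"gripper":1},{"dx":-0.0034,"dy":0.1576,"dz":-0.0025,"rx":0,"ry":0.0125,"rz":0.002,"gripper":1}]'; python3 - <<'E'
from h import *
delta([.495,-.2427,.034],down(np.radians(-8.6)))
E
```

```text
time: 3.62
tool_pos: [0.4952, -0.2445, 0.0346]
tool_rot: [-1.572, -0.001, -0.152]
contact_force: [-0.2, -0.2, 0.6]
opening: 0.0919
d [-0.0004  0.0006  0.0018] rv [ 0.0009 -0.0019  0.0014]
```

```bash
python3 -m creep '[{"dx":0,"dy":0.0006,"dz":0.0015,"rx":0,"ry":0,"rz":0,"gripper":1},{"dx":0,"dy":0.0006,"dz":0.0015,"rx":0,"ry":0,"rz":0,"gripper":0.4},{"dx":0,"dy":0.0006,"dz":0.0015,"rx":0,"ry":0,"rz":0,"gripper":0},{"dx":0,"dy":0.0006,"dz":0.0015,"rx":0,"ry":0,"rz":0,"gripper":0},{"dx":0,"dy":0.0006,"dz":0.0015,"rx":0,"ry":0,"rz":0,"gripper":0},{"dx":0,"dy":0.0006,"dz":0.0015,"rx":0,"ry":0,"rz":0,"gripper":0},{"dx":0,"dy":0.0006,"dz":0.0015,"rx":0,"ry":0,"rz":0,"gripper":0},{"dx":0,"dy":0.0006,"dz":0.0015,"rx":0,"ry":0,"rz":0,"gripper":0}]' 40; python3 - <<'E'
from h import *
s=status.observe();print(s['tool_pos'],s['tool_rot'],s['opening'])
E
```

```text
time: 4.62
tool_pos: [0.4944, -0.2428, 0.0325]
tool_rot: [-1.571, 0.001, -0.153]
contact_force: [0.8, -0.1, 0.2]
opening: 0.0264
[ 0.49436727 -0.24275553  0.03247565] [-1.57053073e+00  1.00196075e-03 -1.52533841e-01] 0.026400965799506758
```

```bash
python3 -m creep '[{"dx":0,"dy":0,"dz":0,"rx":0,"ry":0,"rz":0,"gripper":0},{"dx":0,"dy":0,"dz":0,"rx":0,"ry":0,"rz":0,"gripper":0},{"dx":0,"dy":0,"dz":0,"rx":0,"ry":0,"rz":0,"gripper":0},{"dx":0,"dy":0,"dz":0,"rx":0,"ry":0,"rz":0,"gripper":0}]' 40;  python3 - <<'E'
from h import *
for i in range(4):
    s=status.observe();read_camera("wrist");print(s['tool_pos'],s['tool_rot'],s['contact_force'],s['opening'])
E
```

```text
time: 5.12
tool_pos: [0.4945, -0.2428, 0.0325]
tool_rot: [-1.571, 0.001, -0.153]
contact_force: [-0.1, -0.3, -0.7]
opening: 0.0118
[ 0.49446493 -0.24278221  0.03249057] [-1.57062007e+00  7.66179038e-04 -1.52533192e-01] [-0.07622543 -0.25208622 -0.71623704] 0.011773161354302411
[ 0.49445396 -0.24279008  0.03249467] [-1.57064302e+00  7.76982938e-04 -1.52498023e-01] [ 0.20048906 -0.6053406  -1.11466397] 0.011648779817816202
[ 0.49446672 -0.24280314  0.03249061] [-1.57061191e+00  7.47760715e-04 -1.52550267e-01] [ 0.22466843  0.26085728 -0.22875846] 0.011371857683901797
[ 0.49447604 -0.2428027   0.03250315] [-1.57063308e+00  7.25850145e-04 -1.52516917e-01] [-0.16274293 -0.02720403 -0.69914813] 0.01158869789360564
```

Gripped at 11.6 mm opening, which matches the 12 mm fin. I lift, carry it high, and tilt it above the seat.

```bash
cat >> h.py <<'E'
YS=np.radians(8.15); 
SEAT=np.r_[np.array([.5575,.186])+np.array([[np.cos(YS),-np.sin(YS)],[np.sin(YS),np.cos(YS)]])@[-.0039,-.0003],.070]
Y0=0.;GZ=.0325
def tcp_for_notch(X,Z,deg,y=0.,yaw=YS):
    """notch corner (lid x -.065,z .005) at seat-frame X,Z with tilt deg -> tool pose"""
    th=np.radians(deg);Rl=R.from_euler('z',yaw)*R.from_euler('y',-th)
    v=Rl.apply(np.array([.015,Y0,GZ])-np.array([-.065,0,.005]))
    return SEAT+R.from_euler('z',YS).apply([X,y,Z])+v, down(yaw,th)
def lidpose(s=None):
    s=s or status.observe();Rl=R.from_euler('xyz',s['tool_rot'])*R.from_euler('x',np.pi/2)
    f=lambda p:R.from_euler('z',-YS).apply(np.array(s['tool_pos'])+Rl.apply(np.array(p)-[.015,Y0,GZ])-SEAT)*1000
    e=(R.from_euler('z',-YS)*Rl).as_euler('xyz',degrees=True)
    print("t",s['time'],"notch",f([-.065,0,.005]).round(2),"lip",f([-.079,0,.0025]).round(2),"far",f([.065,0,0]).round(2),"rpy",e.round(2),"F",R.from_euler('z',-YS).apply(s['contact_force']).round(1),"T",np.round(s['torque'],2),"op",round(s['opening'],4))
E
python3 - <<'E'
from h import *
print(SEAT)
p,r=tcp_for_notch(-.048,.07,20);print(p,r);delta(p,r)
E
```

```text
[0.55368192 0.18515015 0.07      ]
[0.5712723  0.18766929 0.19320316] [-1.57079633 -0.34906585  0.14224433]
d [ 0.0104 -0.1606  0.4372] rv [ 0.0512 -0.2918 -0.3472]
```

```bash
python3 -m creep '[{"dx":0,"dy":-0.01,"dz":0,"rx":0,"ry":0,"rz":0,"gripper":0},{"dx":0,"dy":-0.06,"dz":0,"rx":0,"ry":0,"rz":0,"gripper":0},{"dx":0,"dy":-0.11,"dz":0,"rx":0,"ry":0,"rz":0,"gripper":0},{"dx":0,"dy":-0.16,"dz":0,"rx":0,"ry":0,"rz":0,"gripper":0},{"dx":0,"dy":-0.18,"dz":0,"rx":0,"ry":0,"rz":0,"gripper":0},{"dx":0,"dy":-0.18,"dz":0,"rx":0,"ry":0,"rz":0,"gripper":0}]' 40
python3 - <<'E'
from h import *
p,r=tcp_for_notch(-.048,.07,20);print(p,r);delta(p,r)
s=status.observe();p,d=read_camera("wrist");np.savez("w4.npz",p=p,d=d,pos=s['tool_pos'],rot=s['tool_rot'])
cv2.imwrite("pics/w4.png",cv2.resize(cv2.cvtColor(p,cv2.COLOR_RGB2BGR),(768,576),interpolation=cv2.INTER_CUBIC))
E
```

```text
time: 6.08
tool_pos: [0.4949, -0.2431, 0.2143]
tool_rot: [-1.572, -0.002, -0.152]
contact_force: [0.6, -0.1, -3.1]
opening: 0.0118
[0.5712723  0.18766929 0.19320316] [-1.57079633 -0.34906585  0.14224433]
d [0.01   0.0206 0.4374] rv [ 0.053  -0.2914 -0.3446]
```

View pics/w4.png

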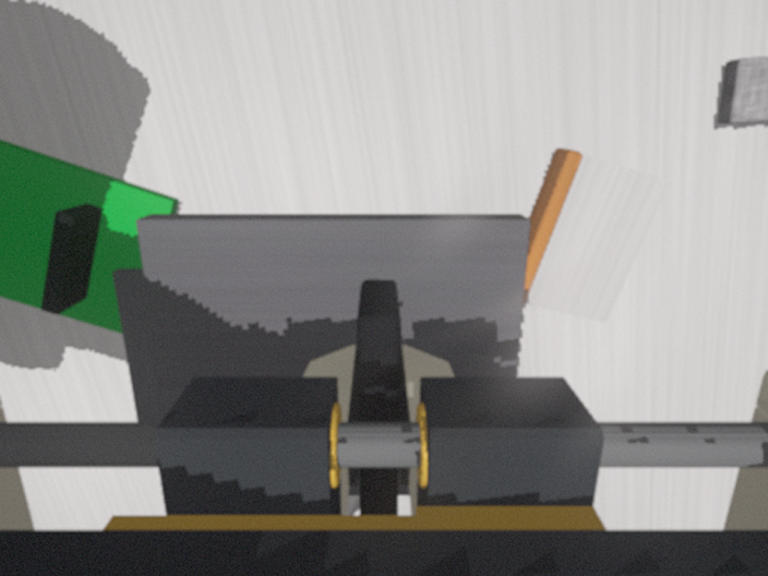

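The lid hangs level in the fingers with its far-side edge from (141,216) to (528,216). I measure its pose in the tool frame.

```bash
python3 - <<'E'
from h import *
w=np.load("w4.npz");c=get_calibration("wrist");M=c['mount']
d=w['d'];v,u=np.mgrid[:384,:512]
P=np.stack([(u-c['cx'])/c['fx']*d,(v-c['cy'])/c['fy']*d,d],-1)@M[:3,:3].T+M[:3,3]
m=(P[...,1]>.012)&(P[...,1]<.03)&(v>146)&(v<215)&(u>95)&(u<350)&(P[...,2]>.02)&(abs(P[...,0])<.09)
q=P[m];print(m.sum());A=np.c_[q[:,0],q[:,2],np.ones(len(q))];print("plane top tool y =",np.linalg.lstsq(A,q[:,1],rcond=None)[0])
def onp(uv,y):
    uv=np.array(uv)/1.5-.17;r=np.array([(uv[0]-c['cx'])/c['fx'],(uv[1]-c['cy'])/c['fy'],1])@M[:3,:3].T;t=M[:3,3];return t+r*(y-t[1])/r[1]
for uv in [(138,217),(528,217),(365,281),(396,281)]:print(uv,onp(uv,.0205 if uv[1]<250 else -.0155))
E
```

```text
15724
plane top tool y = [-0.00212012 -0.00147662  0.02160332]
(138, 217) [-0.07877308  0.0205      0.05501877]
(528, 217) [0.04763881 0.0205     0.05487295]
(365, 281) [-0.00437757 -0.0155      0.04418789]
(396, 281) [ 0.00373192 -0.0155      0.04417834]
```

The lid sits centred in the grip: side edge at 55.0 mm, yaw within 0.1°, level within 0.15°. Now I carry it over the seat, tilted.

```bash
python3 -m creep '[{"dx":0.01,"dy":0,"dz":0.437,"rx":0.053,"ry":-0.291,"rz":-0.345,"gripper":0},{"dx":0.01,"dy":0,"dz":0.437,"rx":0.053,"ry":-0.291,"rz":-0.345,"gripper":0},{"dx":0.01,"dy":0,"dz":0.437,"rx":0.053,"ry":-0.291,"rz":-0.345,"gripper":0},{"dx":0.01,"dy":0,"dz":0.437,"rx":0.053,"ry":-0.291,"rz":-0.345,"gripper":0},{"dx":0.01,"dy":0,"dz":0.437,"rx":0.053,"ry":-0.291,"rz":-0.345,"gripper":0},{"dx":0.01,"dy":0,"dz":0.437,"rx":0.053,"ry":-0.291,"rz":-0.345,"gripper":0},{"dx":0.01,"dy":0,"dz":0.437,"rx":0.053,"ry":-0.291,"rz":-0.345,"gripper":0},{"dx":0.01,"dy":0.01,"dz":0.437,"rx":0.053,"ry":-0.291,"rz":-0.345,"gripper":0},{"dx":0.01,"dy":0.02,"dz":0.437,"rx":0.053,"ry":-0.291,"rz":-0.345,"gripper":0},{"dx":0.01,"dy":0.02,"dz":0.437,"rx":0.053,"ry":-0.291,"rz":-0.345,"gripper":0},{"dx":0.01,"dy":0.02,"dz":0.437,"rx":0.053,"ry":-0.291,"rz":-0.345,"gripper":0}]' 40
python3 - <<'E'
from h import *
lidpose();p,r=tcp_for_notch(-.049,.03,20);delta(p,r);p,r=tcp_for_notch(-.049,.0066,20);delta(p,r)
s=status.observe();p,d=read_camera("wrist");np.savez("w5.npz",p=p,d=d,pos=s['tool_pos'],rot=s['tool_rot'])
cv2.imwrite("pics/w5.png",cv2.resize(cv2.cvtColor(p,cv2.COLOR_RGB2BGR),(768,576),interpolation=cv2.INTER_CUBIC))
E
```

```text
time: 7.5
tool_pos: [0.5709, 0.1861, 0.1925]
tool_rot: [-1.568, -0.347, 0.139]
contact_force: [-0.4, 0.1, -1.9]
opening: 0.0118
t 7.5 notch [-48.68  -1.19  69.48] lip [-61.    -1.14  62.37] far [ 75.29  -1.6  108.93] rpy [  0.14 -19.86  -0.2 ] F [-0.4  0.1 -1.9] T [-0.16  0.35  0.01] op 0.0118
d [-0.0138  0.0368  0.0014] rv [-0.0012 -0.0032 -0.0025]
d [-0.0217  0.0588  0.0013] rv [-0.0012 -0.0032 -0.0025]
```

View pics/w5.png

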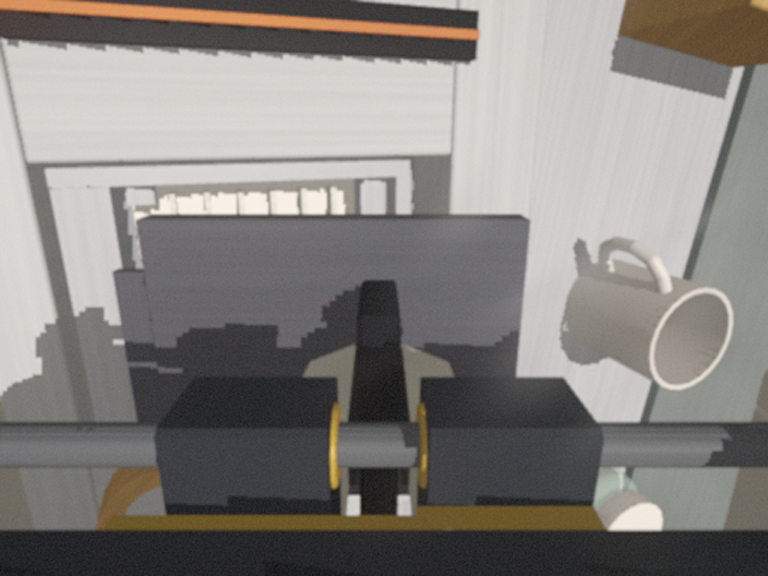

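The picture shows the tilted lid above the opening with the lip (118,270) above the ledge side and the tape clear. I descend to the halfway point.

```bash
python3 -m creep '[{"dx":-0.008,"dy":0.02,"dz":0.0013,"rx":-0.001,"ry":-0.003,"rz":-0.0025,"gripper":0},{"dx":-0.0138,"dy":0.0368,"dz":0.0013,"rx":-0.001,"ry":-0.003,"rz":-0.0025,"gripper":0},{"dx":-0.0138,"dy":0.0368,"dz":0.0013,"rx":-0.001,"ry":-0.003,"rz":-0.0025,"gripper":0},{"dx":-0.0138,"dy":0.0368,"dz":0.0013,"rx":-0.001,"ry":-0.003,"rz":-0.0025,"gripper":0},{"dx":-0.0138,"dy":0.0368,"dz":0.0013,"rx":-0.001,"ry":-0.003,"rz":-0.0025,"gripper":0}]' 40
python3 - <<'E'
from h import *
lidpose();p,r=tcp_for_notch(-.049,.0066,20);delta(p,r)
s=status.observe();p,d=read_camera("wrist")
cv2.imwrite("pics/w6.png",cv2.resize(cv2.cvtColor(p,cv2.COLOR_RGB2BGR),(768,576),interpolation=cv2.INTER_CUBIC))
E
```

```text
time: 8.18
tool_pos: [0.5708, 0.1889, 0.1545]
tool_rot: [-1.57, -0.351, 0.144]
contact_force: [0.2, -0.1, -3.0]
opening: 0.0116
t 8.175 notch [-48.21   1.15  31.11] lip [-60.49   1.14  23.94] far [75.57  1.35 71.17] rpy [  0.03 -20.14   0.09] F [ 0.2 -0.1 -3. ] T [-0.18  0.4   0.02] op 0.0116
d [-0.0091  0.0229 -0.0013] rv [-0.0011  0.0015  0.0024]
```

View pics/w6.png

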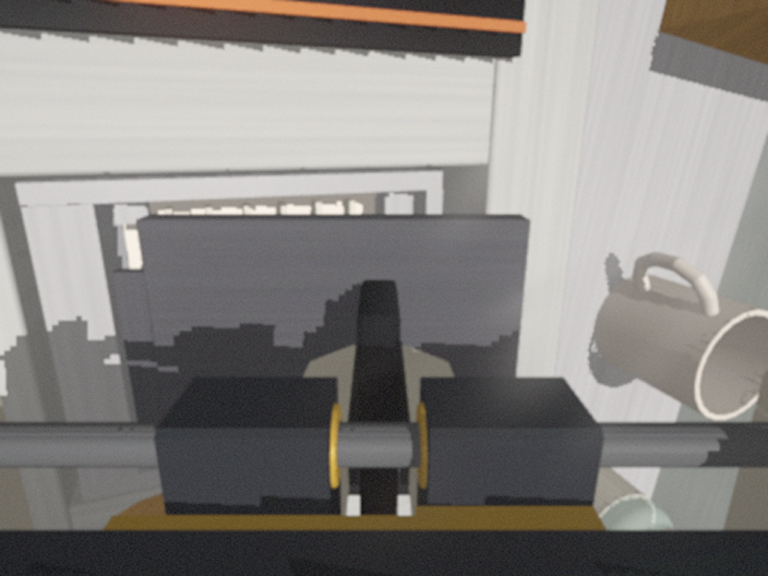

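The lip is now inside the opening's outline in the picture. I continue down slowly.

```bash
python3 -m creep '[{"dx":-0.003,"dy":0.007,"dz":-0.001,"rx":-0.0005,"ry":0.001,"rz":0.002,"gripper":0},{"dx":-0.005,"dy":0.013,"dz":-0.001,"rx":-0.0005,"ry":0.001,"rz":0.002,"gripper":0},{"dx":-0.007,"dy":0.018,"dz":-0.001,"rx":-0.0005,"ry":0.001,"rz":0.002,"gripper":0},{"dx":-0.007,"dy":0.018,"dz":-0.001,"rx":-0.0005,"ry":0.001,"rz":0.002,"gripper":0},{"dx":-0.007,"dy":0.018,"dz":-0.001,"rx":-0.0005,"ry":0.001,"rz":0.002,"gripper":0}]' 40
python3 - <<'E'
from h import *
lidpose();p,r=tcp_for_notch(-.049,.0066,20);delta(p,r)
E
```

```text
time: 8.85
tool_pos: [0.57, 0.1879, 0.134]
tool_rot: [-1.57, -0.348, 0.143]
contact_force: [0.1, 0.6, -3.2]
opening: 0.0119
t 8.85 notch [-49.33   0.38  10.91] lip [-61.64   0.37   3.79] far [74.6   0.48 50.49] rpy [  0.02 -19.92   0.05] F [ 0.2  0.6 -3.2] T [-0.17  0.35 -0.01] op 0.0119
d [-0.0012  0.004  -0.0004] rv [-0.0006  0.0008 -0.0015]
```

```bash
python3 -m creep '[{"dx":-0.0006,"dy":0.002,"dz":-0.0003,"rx":0,"ry":0,"rz":-0.001,"gripper":0},{"dx":-0.0012,"dy":0.0042,"dz":-0.0003,"rx":0,"ry":0,"rz":-0.001,"gripper":0},{"dx":-0.0012,"dy":0.0042,"dz":-0.0003,"rx":0,"ry":0,"rz":-0.001,"gripper":0},{"dx":-0.0012,"dy":0.0042,"dz":-0.0003,"rx":0,"ry":0,"rz":-0.001,"gripper":0}]' 40
python3 - <<'E'
from h import *
lidpose();p,r=tcp_for_notch(-.049,.0066,20);delta(p,r);p,r=tcp_for_notch(-.062,.0066,20);delta(p,r)
E
```

```text
time: 9.35
tool_pos: [0.5702, 0.1876, 0.1296]
tool_rot: [-1.57, -0.348, 0.143]
contact_force: [-0.4, 0.2, -2.9]
opening: 0.0118
t 9.35 notch [-4.908e+01  4.000e-02  6.450e+00] lip [-6.138e+01  3.000e-02 -6.800e-01] far [74.82  0.13 46.13] rpy [  0.02 -19.96   0.04] F [-0.4  0.3 -2.9] T [-0.12  0.39 -0.01] op 0.0118
d [ 0.0001 -0.0002 -0.0001] rv [-0.0006  0.0007 -0.0007]
d [-0.0121 -0.0046 -0.0001] rv [-0.0006  0.0007 -0.0007]
```

```bash
python3 -m creep '[{"dx":-0.003,"dy":-0.0011,"dz":0,"rx":0,"ry":0,"rz":0,"gripper":0},{"dx":-0.006,"dy":-0.0022,"dz":0,"rx":0,"ry":0,"rz":0,"gripper":0},{"dx":-0.0085,"dy":-0.0031,"dz":0,"rx":0,"ry":0,"rz":0,"gripper":0},{"dx":-0.0105,"dy":-0.0039,"dz":0,"rx":0,"ry":0,"rz":0,"gripper":0},{"dx":-0.0105,"dy":-0.0039,"dz":0,"rx":0,"ry":0,"rz":0,"gripper":0}]' 40
python3 - <<'E'
from h import *
lidpose()
E
```

```text
time: 9.98
tool_pos: [0.559, 0.186, 0.1298]
tool_rot: [-1.57, -0.348, 0.143]
contact_force: [0.4, 0.3, -2.4]
opening: 0.0122
t 9.975 notch [-6.045e+01  5.000e-02  6.590e+00] lip [-7.275e+01  4.000e-02 -5.400e-01] far [63.45  0.15 46.28] rpy [  0.02 -19.96   0.05] F [ 0.5  0.3 -2.4] T [-0.13  0.41 -0.02] op 0.0122
```

Free so far, and the lip tip is under the ledge. I feel for the ledge edge in 1 mm steps.

```bash
python3 -m creep '[{"dx":-0.0009,"dy":-0.0003,"dz":0,"rx":0,"ry":0,"rz":0,"gripper":0},{"dx":-0.0019,"dy":-0.0007,"dz":0,"rx":0,"ry":0,"rz":0,"gripper":0},{"dx":-0.0019,"dy":-0.0007,"dz":0,"rx":0,"ry":0,"rz":0,"gripper":0}]' 40
python3 -c "from h import *;lidpose()"
python3 -m creep '[{"dx":-0.0005,"dy":-0.0002,"dz":0,"rx":0,"ry":0,"rz":0,"gripper":0},{"dx":-0.0009,"dy":-0.0003,"dz":0,"rx":0,"ry":0,"rz":0,"gripper":0},{"dx":-0.0009,"dy":-0.0003,"dz":0,"rx":0,"ry":0,"rz":0,"gripper":0}]' 40
python3 -c "from h import *;lidpose()"
```

```text
time: 10.35
tool_pos: [0.557, 0.1857, 0.1297]
tool_rot: [-1.571, -0.348, 0.143]
contact_force: [0.1, -0.8, -1.5]
opening: 0.012
t 10.35 notch [-6.242e+01  4.000e-02  6.520e+00] lip [-7.472e+01  3.000e-02 -6.100e-01] far [61.48  0.15 46.19] rpy [  0.02 -19.96   0.05] F [-0.  -0.8 -1.5] T [-0.16  0.37  0.02] op 0.012
time: 10.72
tool_pos: [0.5561, 0.1856, 0.1297]
tool_rot: [-1.571, -0.348, 0.143]
contact_force: [-0.4, 0.3, -3.4]
opening: 0.0118
t 10.725 notch [-6.33e+01  3.00e-02  6.51e+00] lip [-7.561e+01  2.000e-02 -6.200e-01] far [60.6   0.14 46.19] rpy [  0.02 -19.96   0.05] F [-0.4  0.4 -3.4] T [-0.14  0.38 -0.04] op 0.0118
```

```bash
python3 -m creep '[{"dx":-0.0005,"dy":-0.0002,"dz":0,"rx":0,"ry":0,"rz":0,"gripper":0},{"dx":-0.0005,"dy":-0.0002,"dz":0,"rx":0,"ry":0,"rz":0,"gripper":0}]' 40
python3 -c "from h import *;lidpose()"
python3 -m creep '[{"dx":-0.0005,"dy":-0.0002,"dz":0,"rx":0,"ry":0,"rz":0,"gripper":0},{"dx":-0.0005,"dy":-0.0002,"dz":0,"rx":0,"ry":0,"rz":0,"gripper":0}]' 40
python3 -c "from h import *;lidpose()"
python3 -m creep '[{"dx":-0.0005,"dy":-0.0002,"dz":0,"rx":0,"ry":0,"rz":0,"gripper":0},{"dx":-0.0005,"dy":-0.0002,"dz":0,"rx":0,"ry":0,"rz":0,"gripper":0}]' 40
python3 -c "from h import *;lidpose()"
```

```text
time: 10.98
tool_pos: [0.5557, 0.1855, 0.1298]
tool_rot: [-1.57, -0.349, 0.143]
contact_force: [0.2, -1.9, -2.6]
opening: 0.0117
t 10.975 notch [-6.373e+01  3.000e-02  6.580e+00] lip [-7.603e+01  2.000e-02 -5.500e-01] far [60.16  0.13 46.3 ] rpy [  0.02 -19.98   0.05] F [-0.1 -1.9 -2.6] T [-0.14  0.31 -0.04] op 0.0117
time: 11.22
tool_pos: [0.5555, 0.1855, 0.13]
tool_rot: [-1.57, -0.35, 0.143]
contact_force: [2.2, 0.1, -3.6]
opening: 0.0121
t 11.225 notch [-6.386e+01  1.000e-02  6.750e+00] lip [-76.16   0.    -0.39] far [59.99  0.11 46.57] rpy [ 2.000e-02 -2.003e+01  4.000e-02] F [ 2.2 -0.3 -3.6] T [-0.12 -0.06 -0.05] op 0.0121
time: 11.48
tool_pos: [0.5553, 0.1854, 0.1302]
tool_rot: [-1.57, -0.35, 0.143]
contact_force: [4.3, 0.2, -3.8]
opening: 0.0119
t 11.475 notch [-6.401e+01  2.000e-02  6.900e+00] lip [-7.63e+01  1.00e-02 -2.60e-01] far [59.81  0.11 46.82] rpy [ 2.000e-02 -2.007e+01  4.000e-02] F [ 4.3 -0.4 -3.8] T [-0.1  -0.56  0.01] op 0.0119
```

Contact: force rises 2.2 then 4.3 N in x at notch x = -63.8, about 0.9 mm from the vision estimate, so the lip is hooked. I back off 0.7 mm, shift my seat estimate, and compute the swing.

```bash
sed -i 's/\[-.0039,-.0003\]/[-.0030,-.0003]/' h.py
python3 -m creep '[{"dx":0.001,"dy":0.0003,"dz":0,"rx":0,"ry":0,"rz":0,"gripper":0},{"dx":0.001,"dy":0.0003,"dz":0,"rx":0,"ry":0,"rz":0,"gripper":0},{"dx":0.001,"dy":0.0003,"dz":0,"rx":0,"ry":0,"rz":0,"gripper":0}]' 40
python3 - <<'E'
from h import *
lidpose()
for t in (18,16,14,12,10,8,6,4,2,0):
    th=np.radians(t);X=-.0665+.005*np.tan(th)+.0004;Z=.005*np.cos(th)+.001
    print(t,end=" ");p,r=tcp_for_notch(X,Z,t);delta(p,r)
E
```

```text
time: 11.85
tool_pos: [0.5556, 0.1855, 0.1299]
tool_rot: [-1.571, -0.348, 0.143]
contact_force: [2.6, 0.3, -1.1]
opening: 0.0117
t 11.85 notch [-6.477e+01  4.000e-02  6.740e+00] lip [-7.708e+01  3.000e-02 -3.900e-01] far [59.12  0.15 46.43] rpy [  0.02 -19.97   0.05] F [ 2.6 -0.1 -1.1] T [-0.11 -0.03 -0.05] op 0.0117
18 d [ 0.0008  0.0038 -0.0001] rv [-0.0006  0.0008  0.0343]
16 d [ 0.0015  0.0065 -0.0001] rv [-0.0005  0.0008  0.0692]
14 d [ 0.002   0.0093 -0.0001] rv [-0.0005  0.0008  0.1041]
12 d [ 0.0025  0.0121 -0.0001] rv [-0.0005  0.0008  0.139 ]
10 d [ 0.0029  0.0149 -0.0001] rv [-0.0005  0.0008  0.1739]
8 d [ 0.0031  0.0177 -0.0001] rv [-0.0005  0.0009  0.2088]
6 d [ 0.0033  0.0206 -0.0001] rv [-0.0005  0.0009  0.2437]
4 d [ 0.0033  0.0234 -0.0001] rv [-0.0005  0.0009  0.2786]
2 d [ 0.0032  0.0263 -0.0001] rv [-0.0004  0.0009  0.3136]
0 d [ 0.0031  0.0292 -0.0001] rv [-0.0004  0.0009  0.3485]
```

```bash
python3 -m creep '[{"dx":0.0008,"dy":0.0008,"dz":0,"rx":0,"ry":0,"rz":0.005,"gripper":0},{"dx":0.0010,"dy":0.0023,"dz":0,"rx":0,"ry":0,"rz":0.02,"gripper":0},{"dx":0.0012,"dy":0.0038,"dz":0,"rx":0,"ry":0,"rz":0.0343,"gripper":0},{"dx":0.0016,"dy":0.0052,"dz":0,"rx":0,"ry":0,"rz":0.052,"gripper":0},{"dx":0.0019,"dy":0.0065,"dz":0,"rx":0,"ry":0,"rz":0.0692,"gripper":0},{"dx":0.0019,"dy":0.0065,"dz":0,"rx":0,"ry":0,"rz":0.0692,"gripper":0}]' 40
python3 -c "from h import *;lidpose()"
```

```text
time: 12.6
tool_pos: [0.5598, 0.1861, 0.1242]
tool_rot: [-1.571, -0.279, 0.143]
contact_force: [-0.0, -0.0, -2.2]
opening: 0.0116
t 12.6 notch [-64.08   0.     5.72] lip [-7.685e+01 -1.000e-02 -5.300e-01] far [62.28  0.1  36.69] rpy [  0.02 -15.97   0.04] F [-0.  -0.  -2.2] T [-0.13  0.34 -0.05] op 0.0116
```

```bash
python3 - <<'E'
from h import *
for t in (15,14,13,12,11,10):
    th=np.radians(t);X=-.0665+.005*np.tan(th)+.0007;Z=.005*np.cos(th)+.0012
    print(t,end=" ");p,r=tcp_for_notch(X,Z,t);delta(p,r)
E
```

```text
15 d [ 0.0002  0.001  -0.    ] rv [-0.0005  0.0007  0.017 ]
14 d [ 0.0005  0.0023 -0.    ] rv [-0.0005  0.0007  0.0344]
13 d [ 0.0009  0.0037 -0.    ] rv [-0.0005  0.0007  0.0519]
12 d [ 0.0012  0.0051 -0.0001] rv [-0.0005  0.0007  0.0693]
11 d [ 0.0015  0.0065 -0.0001] rv [-0.0005  0.0008  0.0868]
10 d [ 0.0017  0.0079 -0.0001] rv [-0.0005  0.0008  0.1042]
```

```bash
python3 -m creep '[{"dx":0.0002,"dy":0.001,"dz":0,"rx":0,"ry":0,"rz":0.017,"gripper":0},{"dx":0.0005,"dy":0.0023,"dz":0,"rx":0,"ry":0,"rz":0.0344,"gripper":0},{"dx":0.0009,"dy":0.0037,"dz":0,"rx":0,"ry":0,"rz":0.0519,"gripper":0},{"dx":0.0012,"dy":0.0051,"dz":0,"rx":0,"ry":0,"rz":0.0693,"gripper":0},{"dx":0.0015,"dy":0.0065,"dz":0,"rx":0,"ry":0,"rz":0.0868,"gripper":0},{"dx":0.0015,"dy":0.0065,"dz":0,"rx":0,"ry":0,"rz":0.0868,"gripper":0}]' 40
python3 - <<'E'
from h import *
lidpose()
for t in (10,9,8,7,6,5):
    th=np.radians(t);X=-.0665+.005*np.tan(th)+.0005;Z=.005*np.cos(th)+.0012
    print(t,end=" ");p,r=tcp_for_notch(X,Z,t);delta(p,r)
s=status.observe();p,d=read_camera("wrist")
cv2.imwrite("pics/w7.png",cv2.resize(cv2.cvtColor(p,cv2.COLOR_RGB2BGR),(768,576),interpolation=cv2.INTER_CUBIC))
E
```

```text
time: 13.35
tool_pos: [0.5631, 0.1866, 0.1184]
tool_rot: [-1.57, -0.192, 0.143]
contact_force: [-1.0, 1.3, -2.1]
opening: 0.0117
t 13.35 notch [-6.47e+01  1.00e-02  6.09e+00] lip [-77.96   0.     0.96] far [63.86  0.11 26.01] rpy [  0.02 -11.01   0.04] F [-0.8  1.4 -2.1] T [-0.11  0.19  0.07] op 0.0117
10 d [ 0.0001  0.0013 -0.0001] rv [-0.0004  0.0008  0.0177]
9 d [ 0.0004  0.0027 -0.0001] rv [-0.0004  0.0008  0.0351]
8 d [ 0.0008  0.0041 -0.0001] rv [-0.0004  0.0008  0.0526]
7 d [ 0.0011  0.0055 -0.0001] rv [-0.0004  0.0008  0.07  ]
6 d [ 0.0014  0.0069 -0.0001] rv [-0.0004  0.0008  0.0875]
5 d [ 0.0016  0.0083 -0.0001] rv [-0.0004  0.0008  0.1049]
```

View pics/w7.png

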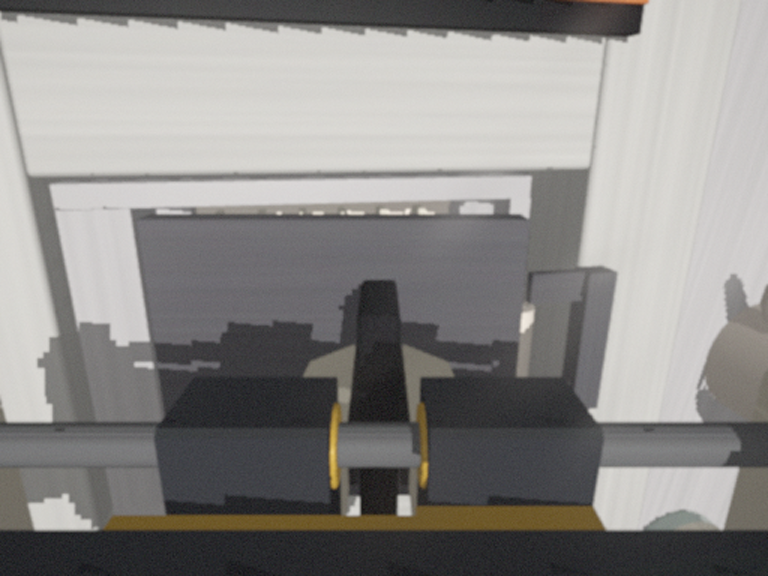

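The picture shows the lip out of sight under the ledge strip (left, about x=140) and the far edge at the roller (527,320). I press on in small steps while watching the force.

```bash
python3 -m creep '[{"dx":0.0001,"dy":0.0007,"dz":0,"rx":0,"ry":0,"rz":0.009,"gripper":0},{"dx":0.0001,"dy":0.0013,"dz":0,"rx":0,"ry":0,"rz":0.0177,"gripper":0},{"dx":0.0001,"dy":0.0013,"dz":0,"rx":0,"ry":0,"rz":0.0177,"gripper":0}]' 40
python3 -c "from h import *;lidpose()"
python3 -m creep '[{"dx":0.0002,"dy":0.0007,"dz":0,"rx":0,"ry":0,"rz":0.009,"gripper":0},{"dx":0.0003,"dy":0.0014,"dz":0,"rx":0,"ry":0,"rz":0.0175,"gripper":0},{"dx":0.0003,"dy":0.0014,"dz":0,"rx":0,"ry":0,"rz":0.0175,"gripper":0}]' 40
python3 -c "from h import *;lidpose()"
```

```text
time: 13.78
tool_pos: [0.5632, 0.1866, 0.1173]
tool_rot: [-1.571, -0.175, 0.143]
contact_force: [0.3, 0.7, -2.5]
opening: 0.0116
t 13.775 notch [-6.53e+01  4.00e-02  6.30e+00] lip [-7.865e+01  3.000e-02  1.400e+00] far [63.59  0.15 23.96] rpy [  0.02 -10.     0.05] F [ 0.4  0.7 -2.5] T [-0.14  0.14  0.01] op 0.0116
time: 14.15
tool_pos: [0.5634, 0.1866, 0.1157]
tool_rot: [-1.571, -0.156, 0.143]
contact_force: [-2.6, -0.3, -0.9]
opening: 0.0118
t 14.15 notch [-6.577e+01  3.000e-02  6.100e+00] lip [-7.921e+01  2.000e-02  1.450e+00] far [63.42  0.14 21.4 ] rpy [ 0.02 -8.96  0.05] F [-2.6  0.  -0.9] T [-0.2   0.51 -0.06] op 0.0118
```

```bash
python3 -m creep '[{"dx":0.0002,"dy":0.0007,"dz":0,"rx":0,"ry":0,"rz":0.009,"gripper":0},{"dx":0.0003,"dy":0.0014,"dz":0,"rx":0,"ry":0,"rz":0.0175,"gripper":0},{"dx":0.0003,"dy":0.0014,"dz":0,"rx":0,"ry":0,"rz":0.0175,"gripper":0}]' 40
python3 -c "from h import *;lidpose()"
python3 -m creep '[{"dx":0.0002,"dy":0.0007,"dz":0,"rx":0,"ry":0,"rz":0.009,"gripper":0},{"dx":0.0003,"dy":0.0014,"dz":0,"rx":0,"ry":0,"rz":0.0175,"gripper":0},{"dx":0.0003,"dy":0.0014,"dz":0,"rx":0,"ry":0,"rz":0.0175,"gripper":0}]' 40
python3 - <<'E'
from h import *
lidpose()
for t in (6,5,4,3,2,1,0):
    th=np.radians(t);X=-.0665+.005*np.tan(th)+.0005;Z=.005*np.cos(th)+.001
    print(t,end=" ");p,r=tcp_for_notch(X,Z,t);delta(p,r)
E
```

```text
time: 14.52
tool_pos: [0.564, 0.1867, 0.1142]
tool_rot: [-1.571, -0.139, 0.143]
contact_force: [-2.4, -1.0, -2.3]
opening: 0.0117
t 14.525 notch [-6.593e+01  4.000e-02  5.950e+00] lip [-7.945e+01  3.000e-02  1.540e+00] far [63.51  0.16 18.97] rpy [ 0.02 -7.95  0.05] F [-2.5 -0.6 -2.3] T [-0.12  0.58  0.04] op 0.0117
time: 14.9
tool_pos: [0.5645, 0.1868, 0.1129]
tool_rot: [-1.571, -0.121, 0.143]
contact_force: [-2.2, 0.4, -3.0]
opening: 0.0115
t 14.9 notch [-6.607e+01  2.000e-02  5.930e+00] lip [-7.966e+01  1.000e-02  1.750e+00] far [63.58  0.14 16.69] rpy [ 0.02 -6.95  0.05] F [-2.1  0.8 -3. ] T [-0.1   0.63 -0.  ] op 0.0115
6 d [ 0.001   0.0014 -0.0001] rv [-0.0004  0.0009  0.0165]
5 d [ 0.0014  0.0027 -0.0001] rv [-0.0004  0.0009  0.034 ]
4 d [ 0.0017  0.0041 -0.0001] rv [-0.0004  0.0009  0.0515]
3 d [ 0.002   0.0055 -0.0001] rv [-0.0003  0.0009  0.0689]
2 d [ 0.0023  0.007  -0.0001] rv [-0.0003  0.0009  0.0864]
1 d [ 0.0026  0.0084 -0.0001] rv [-0.0003  0.0009  0.1038]
0 d [ 0.0028  0.0098 -0.0001] rv [-0.0003  0.0009  0.1213]
```

```bash
python3 -m creep '[{"dx":0.0002,"dy":0.0007,"dz":0,"rx":0,"ry":0,"rz":0.009,"gripper":0},{"dx":0.0005,"dy":0.0014,"dz":0,"rx":0,"ry":0,"rz":0.0175,"gripper":0},{"dx":0.0005,"dy":0.0014,"dz":0,"rx":0,"ry":0,"rz":0.0175,"gripper":0}]' 40
python3 -c "from h import *;lidpose()"
python3 -m creep '[{"dx":0.0002,"dy":0.0007,"dz":0,"rx":0,"ry":0,"rz":0.009,"gripper":0},{"dx":0.0004,"dy":0.0014,"dz":0,"rx":0,"ry":0,"rz":0.0175,"gripper":0},{"dx":0.0004,"dy":0.0014,"dz":0,"rx":0,"ry":0,"rz":0.0175,"gripper":0}]' 40
python3 -c "from h import *;lidpose()"
python3 -m creep '[{"dx":0.0002,"dy":0.0007,"dz":0,"rx":0,"ry":0,"rz":0.009,"gripper":0},{"dx":0.0004,"dy":0.0014,"dz":0,"rx":0,"ry":0,"rz":0.0175,"gripper":0},{"dx":0.0004,"dy":0.0014,"dz":0,"rx":0,"ry":0,"rz":0.0175,"gripper":0}]' 40
python3 -c "from h import *;lidpose()"
```

```text
time: 15.28
tool_pos: [0.5653, 0.1869, 0.1117]
tool_rot: [-1.57, -0.104, 0.143]
contact_force: [-2.4, -0.5, -3.1]
opening: 0.0118
t 15.275 notch [-6.588e+01  3.000e-02  6.040e+00] lip [-7.955e+01  1.000e-02  2.100e+00] far [63.93  0.14 14.58] rpy [ 0.02 -5.97  0.05] F [-2.4 -0.1 -3.1] T [-0.14  0.7   0.  ] op 0.0118
time: 15.65
tool_pos: [0.5659, 0.187, 0.1104]
tool_rot: [-1.57, -0.087, 0.143]
contact_force: [-3.5, -1.3, -3.0]
opening: 0.0116
t 15.65 notch [-6.582e+01  3.000e-02  6.090e+00] lip [-7.955e+01  2.000e-02  2.390e+00] far [64.12  0.14 12.4 ] rpy [ 0.02 -4.98  0.05] F [-3.7 -0.8 -3. ] T [-0.12  0.7  -0.  ] op 0.0116
time: 16.02
tool_pos: [0.5665, 0.1871, 0.1091]
tool_rot: [-1.57, -0.07, 0.143]
contact_force: [-3.1, 0.2, -3.6]
opening: 0.0121
t 16.025 notch [-6.585e+01  4.000e-02  6.100e+00] lip [-7.964e+01  3.000e-02  2.640e+00] far [64.18  0.16 10.15] rpy [ 0.02 -3.98  0.05] F [-3.   0.6 -3.6] T [-0.1   0.64  0.  ] op 0.0121
```

```bash
python3 - <<'E'
from h import *
for t,z in ((3,.0058),(2,.0056),(1,.0053),(0,.005)):
    th=np.radians(t);X=-.0665+.005*np.tan(th)+.0005
    print(t,end=" ");p,r=tcp_for_notch(X,z,t);delta(p,r)
E
python3 -m creep '[{"dx":0.0002,"dy":0.0008,"dz":0,"rx":0,"ry":0,"rz":0.009,"gripper":0},{"dx":0.0004,"dy":0.0016,"dz":0,"rx":0,"ry":0,"rz":0.0175,"gripper":0},{"dx":0.0004,"dy":0.0016,"dz":0,"rx":0,"ry":0,"rz":0.0175,"gripper":0}]' 40
python3 -c "from h import *;lidpose()"
python3 -m creep '[{"dx":0.0002,"dy":0.0008,"dz":0,"rx":0,"ry":0,"rz":0.009,"gripper":0},{"dx":0.0003,"dy":0.0016,"dz":0,"rx":0,"ry":0,"rz":0.0175,"gripper":0},{"dx":0.0003,"dy":0.0016,"dz":0,"rx":0,"ry":0,"rz":0.0175,"gripper":0}]' 40
python3 -c "from h import *;lidpose()"
python3 -m creep '[{"dx":0.0001,"dy":0.0008,"dz":0,"rx":0,"ry":0,"rz":0.009,"gripper":0},{"dx":0.0002,"dy":0.0016,"dz":0,"rx":0,"ry":0,"rz":0.0175,"gripper":0},{"dx":0.0002,"dy":0.0016,"dz":0,"rx":0,"ry":0,"rz":0.0175,"gripper":0}]' 40
python3 -c "from h import *;lidpose()"
```

```text
3 d [ 0.0006  0.0017 -0.0001] rv [-0.0004  0.0009  0.0172]
2 d [ 0.0009  0.0033 -0.0001] rv [-0.0004  0.0009  0.0346]
1 d [ 0.0012  0.005  -0.0001] rv [-0.0003  0.0009  0.0521]
0 d [ 0.0015  0.0067 -0.0001] rv [-0.0003  0.0009  0.0695]
time: 16.4
tool_pos: [0.5669, 0.1871, 0.1075]
tool_rot: [-1.57, -0.052, 0.143]
contact_force: [-2.0, -0.4, -3.2]
opening: 0.0118
t 16.4 notch [-6.596e+01  3.000e-02  5.860e+00] lip [-7.981e+01  2.000e-02  2.640e+00] far [64.12  0.14  7.61] rpy [ 0.02 -2.98  0.05] F [-2.1 -0.1 -3.2] T [-0.13  0.62 -0.01] op 0.0118
time: 16.77
tool_pos: [0.5673, 0.1872, 0.1059]
tool_rot: [-1.571, -0.034, 0.143]
contact_force: [-3.0, -0.0, -3.1]
opening: 0.0119
t 16.775 notch [-6.611e+01  2.000e-02  5.660e+00] lip [-8.001e+01  1.000e-02  2.680e+00] far [63.99  0.14  5.14] rpy [ 0.02 -1.97  0.05] F [-3.   0.4 -3.1] T [-0.11  0.62 -0.02] op 0.0119
time: 17.15
tool_pos: [0.5676, 0.1872, 0.1042]
tool_rot: [-1.571, -0.017, 0.143]
contact_force: [-3.0, 0.1, -3.8]
opening: 0.012
t 17.15 notch [-66.4   -0.     5.38] lip [-8.036e+01 -1.000e-02  2.640e+00] far [63.66  0.11  2.57] rpy [ 0.02 -0.96  0.05] F [-3.   0.5 -3.8] T [-0.1   0.56  0.03] op 0.012
```

```bash
python3 -m creep '[{"dx":0.0002,"dy":0.0007,"dz":0,"rx":0,"ry":0,"rz":0.008,"gripper":0},{"dx":0.0004,"dy":0.0014,"dz":0,"rx":0,"ry":0,"rz":0.0165,"gripper":0},{"dx":0.0004,"dy":0.0014,"dz":0,"rx":0,"ry":0,"rz":0.0165,"gripper":0}]' 40
python3 -c "from h import *;lidpose()"
```

```text
time: 17.52
tool_pos: [0.568, 0.1873, 0.1028]
tool_rot: [-1.571, -0.0, 0.143]
contact_force: [-3.1, -0.1, -4.8]
opening: 0.0114
t 17.525 notch [-6.637e+01  1.000e-02  5.310e+00] lip [-80.37  -0.     2.8 ] far [63.63  0.13  0.37] rpy [ 0.02 -0.03  0.05] F [-3.1  0.4 -4.8] T [-0.04  0.48 -0.06] op 0.0114
```

```bash
python3 -m creep '[{"dx":0,"dy":0.0004,"dz":0,"rx":0,"ry":0,"rz":0,"gripper":0},{"dx":0,"dy":0.0004,"dz":0,"rx":0,"ry":0,"rz":0,"gripper":0}]' 40
python3 -c "from h import *;lidpose()"
python3 -m creep '[{"dx":0,"dy":0.0003,"dz":0,"rx":0,"ry":0,"rz":0,"gripper":0},{"dx":0,"dy":0.0003,"dz":0,"rx":0,"ry":0,"rz":0,"gripper":0}]' 40
python3 -c "from h import *;lidpose()"
```

```text
time: 17.77
tool_pos: [0.5679, 0.1873, 0.1026]
tool_rot: [-1.571, -0.001, 0.143]
contact_force: [-1.8, 0.7, -5.8]
opening: 0.012
t 17.775 notch [-6.654e+01  1.000e-02  5.020e+00] lip [-80.53   0.     2.51] far [63.47  0.14  0.11] rpy [ 0.01 -0.04  0.06] F [-1.7  1.  -5.8] T [-0.06  0.48  0.05] op 0.012
time: 18.02
tool_pos: [0.5679, 0.1872, 0.1025]
tool_rot: [-1.571, -0.001, 0.143]
contact_force: [-1.9, -0.5, -3.2]
opening: 0.0121
t 18.025 notch [-6.646e+01 -1.000e-02  4.930e+00] lip [-8.046e+01 -3.000e-02  2.420e+00] far [6.354e+01 1.100e-01 4.000e-02] rpy [ 0.01 -0.05  0.05] F [-2.  -0.2 -3.2] T [-0.17  0.54  0.07] op 0.0121
```

```bash
python3 -m creep '[{"dx":0,"dy":0.0004,"dz":0,"rx":0,"ry":0,"rz":0,"gripper":0},{"dx":0,"dy":0.0004,"dz":0,"rx":0,"ry":0,"rz":0,"gripper":0},{"dx":0,"dy":0.0004,"dz":0,"rx":0,"ry":0,"rz":0,"gripper":0}]' 40
python3 -c "from h import *;lidpose()"
```

```text
time: 18.4
tool_pos: [0.5679, 0.1873, 0.1025]
tool_rot: [-1.571, -0.001, 0.143]
contact_force: [-5.2, -0.3, 3.4]
opening: 0.0115
t 18.4 notch [-6.644e+01  2.000e-02  4.910e+00] lip [-8.044e+01  1.000e-02  2.390e+00] far [6.356e+01 1.500e-01 5.000e-02] rpy [ 0.01 -0.06  0.06] F [-5.2  0.5  3.4] T [-0.3   0.98  0.02] op 0.0115
```

The force now rises with no further motion: about 6 N downward at underside height 70.0 mm, flat. The lid is bottomed on the seat, so I let go and check.

```bash
python3 -m creep '[{"dx":0,"dy":0,"dz":0,"rx":0,"ry":0,"rz":0,"gripper":0.3},{"dx":0,"dy":0,"dz":0,"rx":0,"ry":0,"rz":0,"gripper":0.4},{"dx":0,"dy":0,"dz":0,"rx":0,"ry":0,"rz":0,"gripper":0.5},{"dx":0,"dy":0,"dz":0,"rx":0,"ry":0,"rz":0,"gripper":0.5},{"dx":0,"dy":0,"dz":0,"rx":0,"ry":0,"rz":0,"gripper":0.5}]' 20
python3 -c "from h import *;lidpose()"
python3 -m creep '[{"dx":0,"dy":-0.01,"dz":0,"rx":0,"ry":0,"rz":0,"gripper":0.5},{"dx":0,"dy":-0.05,"dz":0,"rx":0,"ry":0,"rz":0,"gripper":0.5},{"dx":0,"dy":-0.1,"dz":0,"rx":0,"ry":0,"rz":0,"gripper":0.5},{"dx":0,"dy":-0.15,"dz":0,"rx":0,"ry":0,"rz":0,"gripper":0.5},{"dx":0,"dy":-0.15,"dz":0,"rx":0,"ry":0,"rz":0,"gripper":0.5},{"dx":0,"dy":-0.15,"dz":0,"rx":0,"ry":0,"rz":0,"gripper":0.5}]' 20
python3 - <<'E'
from h import *
s=status.observe();print(s['contact_force'])
p,d=read_camera("wrist");cv2.imwrite("pics/w8.png",cv2.resize(cv2.cvtColor(p,cv2.COLOR_RGB2BGR),(768,576),interpolation=cv2.INTER_CUBIC))
P=cloud(cam("wrist",s),d);Q=R.from_euler('z',-YS).apply((P-SEAT).reshape(-1,3)).reshape(P.shape)*1000
X,Y,Z=Q[...,0],Q[...,1],Q[...,2]
m=(abs(X)<58)&(abs(Y)<50)&(Z>0)&(Z<20)&((X<0)|(X>30));A=np.c_[X[m],Y[m],np.ones(m.sum())];print("top plane",m.sum(),np.linalg.lstsq(A,Z[m],rcond=None)[0])
dk=(Y>70)&(Y<105)&(abs(X)<80);print("deck Z",np.median(Z[dk]))
for a,b in ((-55,-35),(35,55)):
  for xx in ((-55,-30),(35,58)):
    k=m&(Y>a)&(Y<b)&(X>xx[0])&(X<xx[1]);print(a,xx,k.sum(),np.median(Z[k]))
E
```

```text
time: 19.02
tool_pos: [0.568, 0.1873, 0.1019]
tool_rot: [-1.571, -0.001, 0.143]
contact_force: [-0.8, -0.2, 0.3]
opening: 0.0455
t 19.025 notch [-66.41   0.     4.35] lip [-8.041e+01 -1.000e-02  1.840e+00] far [63.59  0.13 -0.54] rpy [ 0.01 -0.05  0.05] F [-0.8 -0.1  0.3] T [-0.11  0.    0.03] op 0.0455
time: 19.77
tool_pos: [0.5675, 0.1872, 0.2519]
tool_rot: [-1.571, -0.001, 0.143]
contact_force: [-0.8, -0.3, 0.3]
opening: 0.0463
[-0.84313203 -0.29186119  0.28530803]
top plane 8877 [3.83752630e-04 7.37834753e-04 1.09078924e+01]
deck Z 11.100645482561731
-55 (-55, -30) 341 10.856664540580816
-55 (35, 58) 313 10.924618227635905
35 (-55, -30) 449 10.912804763511973
35 (35, 58) 412 11.00730099862307
```

View pics/w8.png

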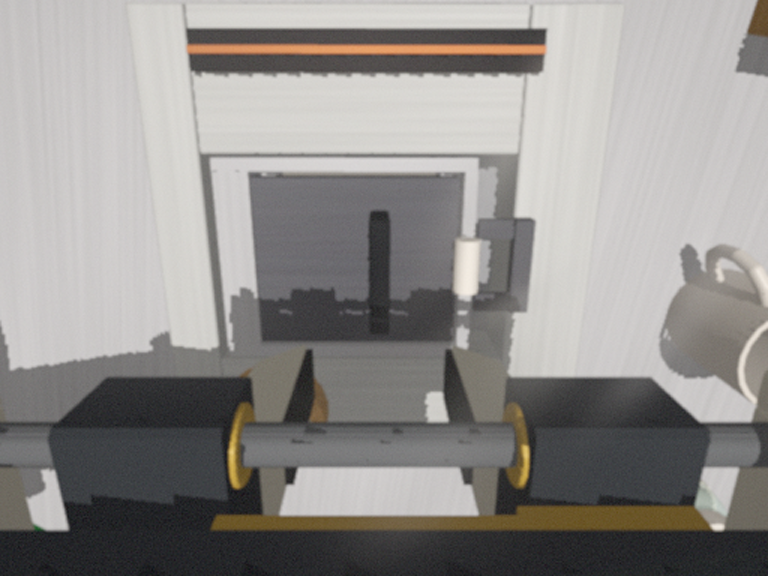

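The picture shows the lid filling the seat, (250..463, 175..342), with the roller (466,265) over its far edge. The depth plane is flush with the deck (10.9 against 11.1 mm) and level within 0.001 rad. The arm is clear, so I hand in.

```bash
python3 -c "from cell import robot;print(robot.hand_in())"
```

```text
the job is handed in; nothing more can be done
None
```

The filter lid is back in the bag sealer, flat in its seat under the roller catch and released. I handed the job in at about 20 s; the hand-in gives no verdict.

- **How it went:** I took the grey lid by its fin and tilted it 20°. I slid the lip under the ledge until I felt the edge, about 0.9 mm from where the camera put it. Then I swung the lid down past the roller and pressed until it bottomed. The wrist force readings stayed around 6 N or less.
- **Last checks:**
  - The lid's top is level within 0.001 rad and flush with the deck, 10.9 mm against 11.1 mm by depth. Both read about 1 mm low, which is the camera's offset.
  - When it bottomed, the lid's underside was about 70 mm up by the arm's pose reading.
  - The roller sits over the far edge, and the arm is 150 mm clear with force readings near zero.
- **Not checked or off:** My first move was refused for missing keys, and nothing moved. I took no after-picture of the scraper, tin or bowl, but the arm did not go near them. The tape roll is partly hidden behind a finger in the last picture; what shows of it looks in place.

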